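Transfer a kit from one rack to the other in reverse order

TASK

Move the four things from the plywood rack to the grey rack in reverse order, because the next bench works from the other end: what stands leftmost in the plywood rack goes into the rightmost bay of the grey rack, the next one into the bay beside it, and so on. Set each thing upright, as it stood, in the middle of its bay, the steel block lying along the row, and let go of all of them; the coloured pads stay behind.

Things in the scene. Friction and masses are not known exactly. Their poses are not given: they have to be found in the camera images.
- plywood_rack: Source: fixed plywood board with brass pins, brown ends and coloured pads; left or right of the grey rack. 110 (x) x 330 (y, the row) x 14 mm to its flat top. Bay centres: x 0, y +117, +39, -39, -117 mm. +y is its left end seen from the robot; turned up to 0.25 rad. Front and back open. Things stand 17 mm above the bench, on 3 mm pads. Origin: centre of underside, on the bench.
- grey_rack: Destination: fixed grey board, steel pins, black ends, 4 white bay squares, empty. Same shape, axes, bays and origin as the plywood rack; things set in it stand 14 mm above the bench. On both racks, between bays: two pins 6 mm thick, 12 mm above the top, at y +78, 0, -78, x +25 and -25 mm; at each end (y +161, -161 mm) an upright cheek 8 mm thick, 70 mm wide, 28 mm above the top.
- red_pad: Thin red square pad, 70 x 70 x 3 mm, fixed for the whole job in one bay of the plywood rack; at every start the round tin stands on its middle. Which of the four bays it lies in differs from start to start. Origin: centre of its underside; axes parallel to the plywood rack's.
- yellow_pad: Thin yellow square pad, 70 x 70 x 3 mm, fixed for the whole job in one bay of the plywood rack; at every start the loupe stands on its middle. Which of the four bays it lies in differs from start to start. Origin: centre of its underside; axes parallel to the plywood rack's.
- blue_pad: Thin blue square pad, 70 x 70 x 3 mm, fixed for the whole job in one bay of the plywood rack; at every start the tape roll stands on its middle. Which of the four bays it lies in differs from start to start. Origin: centre of its underside; axes parallel to the plywood rack's.
- green_pad: Thin green square pad, 70 x 70 x 3 mm, fixed for the whole job in one bay of the plywood rack; at every start the steel block stands on its middle. Which of the four bays it lies in differs from start to start. Origin: centre of its underside; axes parallel to the plywood rack's.
- tin: Round whitish-grey tin with a slotted lid, 57 mm across, 49 mm high, about 0.14 kg, standing upright. Origin: centre of its underside; z up.
- magnifier: Black round loupe, 40 mm across, 34 mm high, about 0.05 kg, standing on its skirt. Origin: centre of its underside; z up.
- tape: Beige roll of tape lying flat, 55 mm across, 18 mm high, rigid, hole in the middle, about 0.03 kg. Origin: centre of its underside; z up.
- steel_block: Ground steel block with three dark holes on top, 25 mm (its x) by 75 mm (its y) by 25 mm high, about 0.36 kg, lying along the row. Grip it across its 25 mm width, from the open front and back of the rack. Origin: centre of its underside; z up.

How it is judged:
By the outcome, as a careful person would: the job done as asked, in the order asked, and still so for the second after the job is handed in, with the robot touching nothing.
It also fails if it takes over 96 s, if anything falls off the work surface, if the arm or the gripper's body presses on something with over 40 N, if the wrist force passes 120 N, or if a joint passes its speed limit or range.

ROBOT

A 6-joint arm with a two-finger parallel gripper is mounted at the origin on a cart in front of the work surface, level with it; the furniture and walls round the work are solid. World frame = base frame: x ahead of the robot, y to its left, z up, the work surface at z = 0. Lengths are in mm, angles in rad, forces in N, time in s.
With the tool pointing down it reaches from about 400 to 925 mm from the base axis. Payload 12.5 kg.
Tool frame: the origin (TCP) lies at the very end of the fingers, on their centre line; the grasp point (between the pads) lies 19 mm behind it; z points along the fingers, y is the direction in which the jaws open and shut (so a half turn about z gives the same grasp; the last joint's range is limited). The gripper opens to 95 mm and grips with 3 to 60 N. Pads are 20 mm wide; open, the fingers measure 119 mm over their backs; the gripper's body (75 mm by 180 mm) begins 59 mm behind the grasp point.
Start: joints at [-1.318, 0.491, 1.559, -0, 1.092, -0.106], TCP at [219.493, -585.209, 214.661] pointing down, gripper open.
Joint ranges: [-3.1, 3.1], [-0.84, 2.19], [0.05, 2.79], [-1.13, 4.28], [0.06, 2.93], [-2.69, 2.69]. Speed limits (rad/s): [2.22, 2.22, 2.79, 3.14, 3.14, 3.14].

INTERFACE

Orientations are given as [roll, pitch, yaw] about the fixed x, y, z axes, in that order (R = Rz(yaw) Ry(pitch) Rx(roll)).
In Python, from cell import env gives the robot as it stands.
- The arm moves only by the shell command python3 -m pendant 'ROWS'. ROWS is JSON, a list that holds one entry, the list of rows, each a list of 5 numbers: the opening, from 0 (shut) to 1 (fully open), then the shift along the tool's x, y, z in m, then the turn about the tool's z in rad. A call has exactly 8 rows; each row is the pose to reach, as a shift and turn from the pose commanded when the call began, along the tool's axes at that moment; what a row does not reach only later rows make up. A row lasts 1/10 s, in which the tool goes at most 50 mm and 8.59 degrees, less where a joint would pass 70% of its speed; a pose out of reach is approached as far as the arm can. A call with a gripper value outside its range is refused whole. The fingers move at their own pace and stop on an object; the grip force is fixed at half the most. Time passes only in rows, so rows that repeat a pose let the fingers close, or fill a call up. It gives the time, the measured TCP pose, the force and the opening at its end, in the units of the state.
- env.state(): the state, without advancing time (a new reading comes with each control period).
- env.read_camera(name): name is "scene" or "side" or "wrist"; returns a dict with "image" (400x640x3 uint8, blue, green, red), "range_z" (400x640 float32, mm along the optical axis (not along the pixel's ray), 0 where there is no reading), "fx", "fy", "cx", "cy" (pixels), "dist" ([k1, k2, p1, p2, k3] as OpenCV has them; the pictures are not rectified), "rvec" (rotation vector, rad) and "tvec" (3), from world to camera coordinates, as OpenCV has them; the wrist camera has in their place "tool_from_camera" (4x4, takes a point from camera to tool coordinates, whose origin is the TCP and whose axes are the flange's). Camera axes: x right, y down, z forward; pixel columns grow to the right and rows downward; lengths in mm; the calibration is good to about 2 mm. A picture is of the moment at which its call begins: read the wrist's pose just before it.
- env.job_done(): hands the job in, once; it reports no verdict.
The state is a dict: "t": time; "joints": joint angles; "qvel": joint speeds; "tau": joint torques, N m; "eef_pos": TCP position; "tcp_rot": TCP orientation; "ft_force": force on the tool from outside, world axes, zero at the start; "moment": the same for the moment, N m; "opening": opening from 0.0 (shut) to 1.0 (fully open).
Only numpy, scipy, OpenCV 4.12 (cv2) and the standard library are available. Lean on these libraries where they do the work, as an engineer would, in place of code of your own. Each camera call takes 0.05 s, during which the arm holds its last target. There are 200 camera calls.

## Working session

There is one attempt and no reset: what is moved stays moved. The work goes in short steps, Python scripts to look and compute and a shell command to move; the robot and the scene stay as the last step left them, time stands still between calls to the robot, and variables do not carry over. Pictures are saved under pics/ and viewed, about 12 in all and at most 16, crops included, and the job is handed in when it is done.

```bash
ls; mkdir -p pics
python3 - <<'E'
from cell import env
import cv2,numpy as np
s=env.state();print({k:np.round(v,3).tolist() for k,v in s.items()})
for n in("scene","side"):
    c=env.read_camera(n);cv2.imwrite(f"pics/{n}0.png",c["image"]);np.savez(f"{n}0.npz",**c)
    print(n,c["fx"],c["cx"],c["cy"],c["dist"],c["rvec"],c["tvec"])
E
```

```text
pics
{'t': 0.0, 'joints': [-1.318, 0.492, 1.559, 0.0, 1.092, -0.106], 'qvel': [-0.001, 0.0, 0.001, -0.001, 0.0, 0.002], 'tau': [0.002, -61.263, -25.817, 0.069, 0.048, -0.0], 'eef_pos': [219.433, -584.944, 214.049], 'tcp_rot': [-3.14, -0.0, 0.359], 'ft_force': [1.055, -0.059, 0.187], 'moment': [0.035, 0.012, 0.039], 'opening': 0.999}
scene 402.1007479468911 318.13038176359004 190.1340870989928 [-0.08259456  0.          0.          0.          0.        ] [ 0.84973526 -2.4500071   1.20746012] [425.5361392  256.09727673 942.36268164]
side 388.27936877102707 320.4688905288788 199.55329541702844 [-0.02111952  0.          0.          0.          0.        ] [ 2.2629316  -0.26830463  0.09582749] [-503.83155722  141.69508107 1000.79225148]
```

View pics/scene0.png

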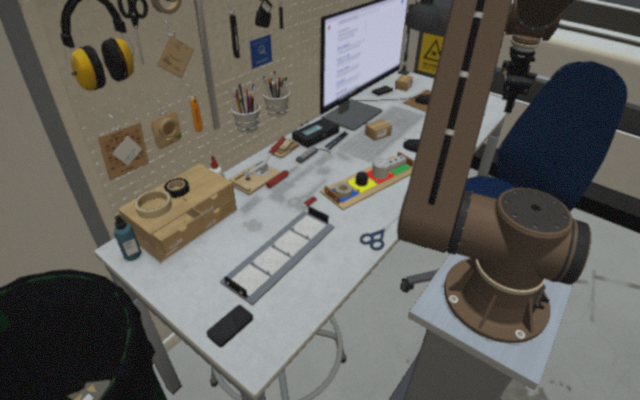

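View pics/side0.png

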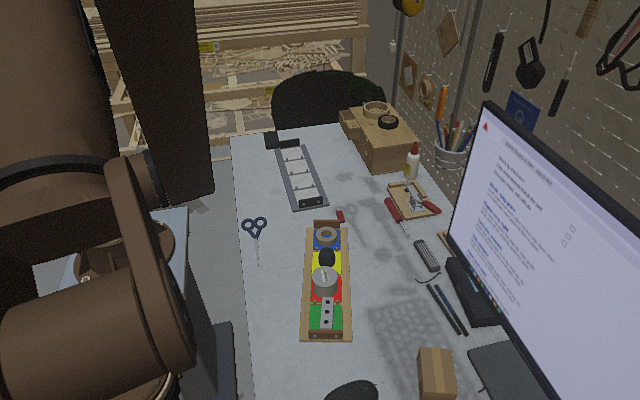

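The scene view shows the grey rack empty, centred near (280,250), and the plywood rack near (370,180). In the side view the plywood runs, left end first: tape (327,236), loupe (326,257), tin (325,280), block (326,313). Next I'll get coarse positions.

```bash
cat > h.py <<'E'
import numpy as np,cv2
from scipy.spatial.transform import Rotation as R
from cell import env
def pose(c,s=None):
    """camera->world R,t"""
    if "rvec" in c:
        Rm=cv2.Rodrigues(np.array(c["rvec"],float))[0]; return Rm.T,-Rm.T@np.array(c["tvec"],float).ravel()
    T=np.array(c["tool_from_camera"]);Rw=R.from_euler('xyz',s["tcp_rot"]).as_matrix()
    return Rw@T[:3,:3],Rw@T[:3,3]+np.array(s["eef_pos"])
def rays(c,px):
    K=np.array([[c["fx"],0,c["cx"]],[0,c["fy"],c["cy"]],[0,0,1]],float)
    u=cv2.undistortPoints(np.array(px,float).reshape(-1,1,2),K,np.array(c["dist"],float))[:,0]
    return np.c_[u,np.ones(len(u))]
def plane(c,px,z,s=None):
    Rm,t=pose(c,s);d=rays(c,px)@Rm.T
    return t+d*((z-t[2])/d[:,2])[:,None]
def cloud(c,s=None):
    """world xyz per pixel from range"""
    h,w=c["range_z"].shape;v,u=np.mgrid[:h,:w]
    Rm,t=pose(c,s);d=rays(c,np.c_[u.ravel(),v.ravel()])*np.array(c["range_z"]).reshape(-1,1)
    return (d@Rm.T+t).reshape(h,w,3)
def blobs(mask,amin,amax=1e9):
    n,l,st,ce=cv2.connectedComponentsWithStats(mask.astype(np.uint8))
    return [(l==i,ce[i],st[i]) for i in range(1,n) if amin<st[i,4]<amax]
E
python3 - <<'E'
from h import *
for n in("scene","side"):
    c=dict(np.load(f"{n}0.npz"));im=c["image"];hsv=cv2.cvtColor(im,cv2.COLOR_BGR2HSV).astype(int);P=cloud(c)
    H,S,V=hsv[...,0],hsv[...,1],hsv[...,2]
    on=(P[...,2]>2)&(P[...,2]<60)&(P[...,0]>300)&(P[...,0]<950)&(c["range_z"]>0)
    for nm,m in dict(red=((H<6)|(H>174))&(S>170),yel=(abs(H-29)<5)&(S>170),grn=(abs(H-60)<15)&(S>150),blu=(abs(H-112)<10)&(S>120)).items():
        for b,ce,st in blobs(m&on,15): print(n,nm,st,plane(c,[ce],17)[0].round(),np.median(P[b],0).round())
# white squares
    m=(V>185)&(S<25)
    roi=np.zeros_like(m); roi[(slice(215,300),slice(225,335)) if n=="scene" else (slice(145,215),slice(275,330))]=1
    for b,ce,st in blobs(m&roi,30,900): print(n,'white',st,plane(c,[ce],14)[0].round(),np.median(P[b],0).round())
E
```

```text
scene red [367 171   9   9  32] [ 495. -218.   17.] [ 496. -215.   17.]
scene red [377 174  16   9  40] [ 448. -230.   17.] [ 448. -228.   16.]
scene yel [349 179  27  13 159] [ 486. -154.   17.] [ 479. -149.   16.]
scene grn [395 166  13   7  46] [ 435. -310.   17.] [ 435. -311.   16.]
scene blu [340 191  18  11  52] [486. -82.  17.] [486. -87.  16.]
scene white [284 233  17   9  43] [510. 158.  14.] [512. 155.  13.]
scene white [266 249  16  11  50] [506. 235.  14.] [506. 233.  15.]
side red [333 277   9  25 125] [ 500. -254.   17.] [ 501. -258.   17.]
side red [311 278  11  24  91] [ 445. -249.   17.] [ 445. -254.   17.]
side yel [312 252   8  22 116] [ 468. -154.   17.] [ 469. -154.   17.]
side yel [332 252   9  22 130] [ 520. -171.   17.] [ 520. -173.   17.]
side grn [309 305  12  24 199] [ 434. -304.   17.] [ 434. -302.   17.]
side grn [333 305   9  24 176] [ 481. -317.   17.] [ 481. -317.   17.]
side blu [313 230  27  20 179] [511. -98.  17.] [ 510. -104.   17.]
```

```bash
cat >> h.py <<'E'
def wrap(a): return (a+np.pi)%(2*np.pi)-np.pi
def shift(x,y,z,yaw,s=None):
    """prints m shift + tool-z turn to get from the present pose to a tool-down target"""
    s=s or env.state();Rw=R.from_euler('xyz',s["tcp_rot"]).as_matrix()
    d=Rw.T@(np.array([x,y,z])-s["eef_pos"])/1000
    print("shift",d.round(4),"turn",round(-wrap(yaw-s["tcp_rot"][2]),4))
E
python3 -c "
from h import *
shift(478,-205,340,1.36)"
python3 -m pendant '[[[1,0.1,-0.07,-0.1,-0.15],[1,0.376,-0.265,-0.13,-1.0],[1,0.376,-0.265,-0.13,-1.0],[1,0.376,-0.265,-0.13,-1.0],[1,0.376,-0.265,-0.13,-1.0],[1,0.376,-0.265,-0.13,-1.0],[1,0.376,-0.265,-0.13,-1.0],[1,0.376,-0.265,-0.13,-1.0]]]'
python3 -c "
from h import *
shift(478,-205,340,1.36);print(env.state()['qvel'])
print(env.read_camera('wrist')['tool_from_camera'])"
```

```text
shift [ 0.3756 -0.2651 -0.1256] turn -1.0012
t: 0.9
eef_pos: [433.9, -269.7, 326.3]
tcp_rot: [-3.141, -0.0, 1.362]
ft_force: [1.0, -1.1, 0.2]
opening: 0.999
shift [ 0.0724  0.0298 -0.0138] turn 0.0022
[ 0.95249287 -0.08060873 -0.19452553  0.00167873  0.26941033  1.03729119]
[[ 2.21056851e-04 -9.64326743e-01 -2.64714723e-01  7.47253221e+01]
 [ 9.99999925e-01  1.28743630e-04  3.66076765e-04 -6.06210207e-01]
 [-3.18937280e-04 -2.64714784e-01  9.64326699e-01 -1.69952301e+02]
 [ 0.00000000e+00  0.00000000e+00  0.00000000e+00  1.00000000e+00]]
```

```bash
python3 -m pendant '[[[1,0.05,0.01,-0.01,0],[1,0.1,0.02,-0.014,0],[1,0.13,0.03,-0.014,0],[1,0.13,0.03,-0.014,0],[1,0.13,0.03,-0.014,0],[1,0.13,0.03,-0.014,0],[1,0.13,0.03,-0.014,0],[1,0.13,0.03,-0.014,0]]]'
python3 - <<'E'
from h import *
s=env.state();c=env.read_camera("wrist");cv2.imwrite("pics/w1.png",c["image"])
import pickle;pickle.dump((s,c),open("w1.pkl","wb"));print(s["eef_pos"],s["qvel"].max() if hasattr(s["qvel"],"max") else s["qvel"],c["fx"])
E
```

```text
t: 1.75
eef_pos: [489.5, -151.7, 339.8]
tcp_rot: [-3.141, 0.0, 1.357]
ft_force: [-1.1, -0.3, 0.2]
opening: 0.998
[ 489.52248615 -151.65076024  339.78133639] 0.005302252213373211 309.62647947231403
```

View pics/w1.png

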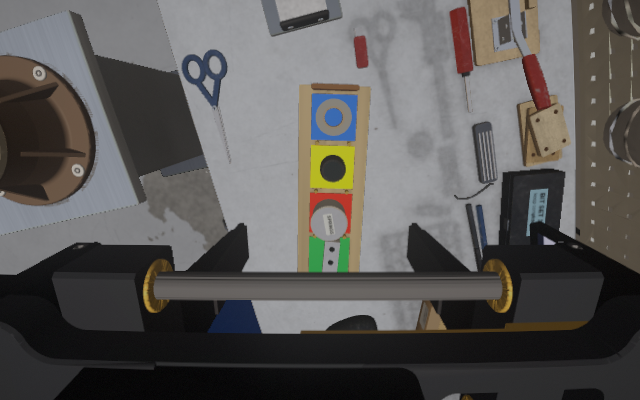

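The wrist view shows the plywood rack at columns 300-370. The blue pad with the tape is at (334,117), yellow with the loupe (332,168), red with the tin (329,218). The green block at (330,258) is partly hidden by the gripper.

```bash
cat >> h.py <<'E'
import pickle
def ply(s,c):
    im=c["image"];hsv=cv2.cvtColor(im,cv2.COLOR_BGR2HSV).astype(int);P=cloud(c,s);H,S,V=hsv[...,0],hsv[...,1],hsv[...,2]
    on=(c["range_z"]>0)&(P[...,0]>380)&(P[...,0]<600)&(P[...,2]<45)&(P[...,2]>5)
    for nm,m in dict(red=((H<6)|(H>174))&(S>150),yel=(abs(H-29)<5)&(S>150),grn=(abs(H-60)<15)&(S>130),blu=(abs(H-112)<12)&(S>110)).items():
        m=cv2.morphologyEx((m&on).astype(np.uint8),cv2.MORPH_OPEN,np.ones((3,3)))
        pts=np.argwhere(m)[:,::-1]
        if len(pts)<50: continue
        w=plane(c,pts,17,s)[:,:2].astype(np.float32);r=cv2.minAreaRect(w)
        print(nm,np.round(r[0],1),np.round(r[1],1),round(r[2],1),"zmed",np.median(P[m>0][:,2]).round(1))
def tops(s,c,box,zs):
    P=cloud(c,s)
    for nm,z0 in zs.items():
        m=(abs(P[...,2]-z0)<4)&(P[...,0]>box[0])&(P[...,0]<box[1])&(P[...,1]>box[2])&(P[...,1]<box[3])&(c["range_z"]>0)
        for b,ce,st in blobs(m,60):
            w=plane(c,np.argwhere(b)[:,::-1],z0,s)[:,:2].astype(np.float32)
            cc,rr=cv2.minEnclosingCircle(w);r=cv2.minAreaRect(w)
            print(nm,"circ",np.round(cc,1),round(2*rr,1),"rect",np.round(r[0],1),np.round(r[1],1),round(r[2],1),"z",np.median(P[b][:,2]).round(1),st[4])
E
python3 - <<'E'
from h import *
s,c=pickle.load(open("w1.pkl","rb"));ply(s,c)
tops(s,c,(400,580,-360,-40),dict(tin=66,loupe=51,tape=35,block=42))
E
```

```text
red [ 474.8 -239.6] [68.2 68.3] 76.5 zmed 17.0
yel [ 493.3 -164.4] [69.7 69.5] 75.5 zmed 17.0
grn [ 455.8 -314.2] [65.1 67.9] 76.8 zmed 17.1
blu [512.2 -89. ] [68.9 69.2] 75.8 zmed 16.9
tin circ [ 471.9 -240. ] 57.3 rect [ 471.7 -239.7] [55.1 56.5] 77.8 z 65.5 1038
loupe circ [ 494.5 -163.9] 35.3 rect [ 494.3 -163.4] [33.5 34.6] 77.8 z 50.2 426
tape circ [511.9 -88.1] 54.3 rect [512.2 -87.8] [53.7 52.3] 77.8 z 34.9 800
block circ [523.3 -48.2] 67.5 rect [523.8 -46.2] [ 7.9 67.5] 75.7 z 41.0 234
block circ [ 494.3 -163.6] 39.6 rect [ 494.7 -159. ] [29.3 39.2] 86.1 z 41.6 83
block circ [ 459.1 -305.5] 60.0 rect [ 461.2 -306.1] [56.6 25. ] 72.6 z 42.0 467
```

```bash
python3 -c "
from h import *
shift(512,-88.5,20,1.328)"
```

```text
shift [0.0664 0.0086 0.3198] turn 0.0294
```

```bash
python3 -m pendant '[[[1,0.03,0.004,0.035,0.03],[1,0.066,0.0086,0.07,0.03],[1,0.066,0.0086,0.12,0.03],[1,0.066,0.0086,0.165,0.03],[1,0.066,0.0086,0.21,0.03],[1,0.066,0.0086,0.25,0.03],[1,0.066,0.0086,0.28,0.03],[1,0.066,0.0086,0.28,0.03]]]'
python3 - <<'E'
from h import *
shift(512,-88.5,20,1.328)
c=env.read_camera("wrist");cv2.imwrite("pics/w2.png",c["image"])
E
```

```text
t: 2.6
eef_pos: [510.5, -88.1, 56.8]
tcp_rot: [-3.135, -0.0, 1.328]
ft_force: [0.5, -0.1, -0.4]
opening: 1.0
shift [-0.0001  0.0018  0.0368] turn 0.0
```

View pics/w2.png

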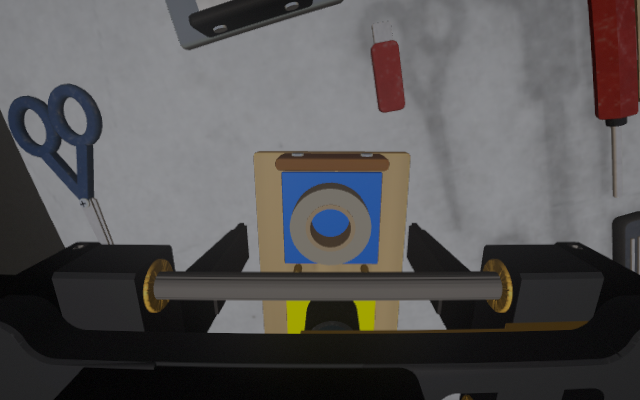

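The tape at (330,225) lies midway between the fingertips (248 and 410), in line with their row. I'll descend and grip.

```bash
python3 -m pendant '[[[1,0,0.001,0.02,0],[1,0,0.001,0.035,0],[1,0,0.001,0.0365,0],[0,0,0.001,0.0365,0],[0,0,0.001,0.0365,0],[0,0,0.001,0.0365,0],[0,0,0.001,0.0365,0],[0,0,0.001,0.0365,0]]]'
python3 -m pendant '[[[0,0,0,0,0],[0,0,0,0,0],[0,0,0,-0.01,0],[0,0,0,-0.05,0],[0,0,0,-0.1,0],[0,0,0,-0.15,0],[0,0,0,-0.19,0],[0,0,0,-0.21,0]]]'
```

```text
t: 3.45
eef_pos: [513.3, -88.4, 23.7]
tcp_rot: [3.141, 0.0, 1.329]
ft_force: [0.2, 0.6, -0.1]
opening: 0.636
t: 4.25
eef_pos: [513.6, -88.4, 237.7]
tcp_rot: [3.137, 0.0, 1.329]
ft_force: [-0.1, -0.1, -0.8]
opening: 0.56
```

```bash
python3 -c "
from h import *
shift(505,235,340,1.6)"
```

```text
shift [ 0.3119 -0.0853 -0.1028] turn -0.2711
```

```bash
python3 -m pendant '[[[0,0.04,-0.01,-0.025,-0.1],[0,0.312,-0.085,-0.103,-0.27],[0,0.312,-0.085,-0.103,-0.27],[0,0.312,-0.085,-0.103,-0.27],[0,0.312,-0.085,-0.103,-0.27],[0,0.312,-0.085,-0.103,-0.27],[0,0.312,-0.085,-0.103,-0.27],[0,0.312,-0.085,-0.103,-0.27]]]'
python3 -m pendant '[[[0,0.012,0,0,0],[0,0.012,0,0,0],[0,0.012,0,0,0],[0,0.012,0,0,0],[0,0.012,0,0,0],[0,0.012,0,0,0],[0,0.012,0,0,0],[0,0.012,0,0,0]]]'
python3 - <<'E'
from h import *
s=env.state();c=env.read_camera("wrist");cv2.imwrite("pics/w3.png",c["image"])
pickle.dump((s,c),open("w3.pkl","wb"));print(s["eef_pos"],s["tcp_rot"])
E
```

```text
t: 5.05
eef_pos: [504.7, 239.0, 338.1]
tcp_rot: [3.139, -0.001, 1.603]
ft_force: [-0.3, -0.8, -0.8]
opening: 0.563
t: 5.85
eef_pos: [505.1, 246.8, 336.3]
tcp_rot: [3.142, 0.0, 1.599]
ft_force: [0.1, 0.3, -1.0]
opening: 0.557
[505.08334672 246.83242978 336.31665227] [3.14157991e+00 9.17030534e-05 1.59860860e+00]
```

View pics/w3.png

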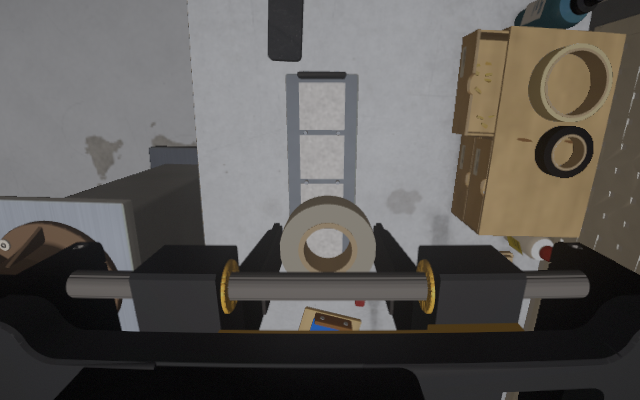

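The tape is held at (328,235). The grey rack's squares are at (322,107), (322,157) and (322,190), the third cut by the tape, with the far cheek at (322,75).

Run:
```python
from h import *
s,c=pickle.load(open("w3.pkl","rb"));P=cloud(c,s);im=c["image"];hsv=cv2.cvtColor(im,cv2.COLOR_BGR2HSV).astype(int);V=hsv[...,2]
on=(abs(P[...,2]-14)<5)&(P[...,0]>420)&(P[...,0]<590)&(P[...,1]>10)&(P[...,1]<390)&(c["range_z"]>0)
for b,ce,st in blobs(on,500):
    w=plane(c,np.argwhere(b)[:,::-1],14,s)[:,:2].astype(np.float32);r=cv2.minAreaRect(w);print("board",[np.round(x,1) for x in r],st)
print(np.percentile(V[on],[5,20,40,60,80,95]))
t,_=cv2.threshold(V[on].astype(np.uint8),0,255,cv2.THRESH_OTSU)
m=cv2.morphologyEx((on&(V>t)).astype(np.uint8),cv2.MORPH_OPEN,np.ones((3,3)))
for b,ce,st in blobs(m,200):
    w=plane(c,np.argwhere(b)[:,::-1],14,s)[:,:2].astype(np.float32);r=cv2.minAreaRect(w);print("white",[np.round(x,1) for x in r],st, np.median(P[b][:,2]))
# board left/right edges per row
rows=np.arange(90,200,10);e=[]
for v in rows:
    u=np.flatnonzero(on[v]&(np.arange(640)>270)&(np.arange(640)<375));w=plane(c,[[u[0],v],[u[-1],v]],14,s);e.append(w[:,:2].mean(0));print(v,w[:,:2].round(1).tolist())
p=np.polyfit(np.array(e)[:,1],np.array(e)[:,0],1);print("midline x=",p)
```

```text
board [array([495.2, 265.7]), array([110. , 220.9]), np.float64(1.5)] [ 285   74   74  141 8534]
board [array([508.7, 104.2]), array([61.5, 62. ]), np.float64(48.2)] [306 228  44  30 950]
[110. 115. 127. 161. 164. 167.]
white [array([493.2, 329. ]), array([70.1, 68.2]), np.float64(1.6)] [ 299   83   46   47 2153] 14.10461861111611
white [array([495. , 251.3]), array([69.8, 68.8]), np.float64(1.6)] [ 300  135   44   44 1925] 14.37254578978326
white [array([496.4, 192.5]), array([67.8, 28.9]), np.float64(1.6)] [301 184  42  18 552] 14.299546362943062
white [array([503.7, 102.6]), array([60.1, 52.3]), np.float64(1.6)] [307 229  36  29 835] 14.370565541082897
90 [[439.1, 351.6], [546.5, 354.5]]
100 [[439.0, 337.0], [547.3, 340.0]]
110 [[438.9, 322.2], [548.0, 325.2]]
120 [[440.4, 307.2], [548.8, 310.2]]
130 [[440.4, 292.0], [548.0, 294.9]]
140 [[440.3, 276.5], [548.8, 279.5]]
150 [[441.8, 260.8], [549.6, 263.8]]
160 [[441.7, 244.9], [548.8, 247.8]]
170 [[441.7, 228.6], [549.7, 231.6]]
180 [[443.2, 212.2], [550.5, 215.2]]
190 [[443.1, 195.4], [551.4, 198.4]]
midline x= [-2.71516017e-02  5.02382833e+02]
```

Run:
```python
from h import *
shift(499.4,95.4,21,1.598)
s,c=pickle.load(open("w3.pkl","rb"));P=cloud(c,s)
m=(P[...,2]>336)&(P[...,2]<354)&(abs(P[...,0]-505)<40)&(abs(P[...,1]-247)<40)&(c["range_z"]>0);m[:,:282]=0;m[:,374:]=0;m[262:]=0
q=P[m];print(np.percentile(q,[1,50,99],axis=0).round(1))
tz=np.median(q[:,2]);b=m&(abs(P[...,2]-tz)<2);w=P[b][:,:2]
# circle fit on outer rim: enclosing
print(cv2.minEnclosingCircle(w.astype(np.float32)),tz)
```

```text
shift [-0.1512 -0.0099  0.3153] turn 0.0007
[[479.7 236.9 336.7]
 [504.2 260.2 347.6]
 [529.6 274.  349.2]]
((504.5721130371094, 247.52430725097656), 26.837478637695312) 347.62387234822944
```

```bash
python3 -m pendant '[[[0,-0.045,-0.003,0.015,0],[0,-0.09,-0.006,0.03,0],[0,-0.135,-0.01,0.05,0],[0,-0.151,-0.01,0.095,0],[0,-0.151,-0.01,0.145,0],[0,-0.151,-0.01,0.19,0],[0,-0.151,-0.01,0.235,0],[0,-0.151,-0.01,0.265,0]]]'
python3 -m pendant '[[[0,0,0,0.01,0],[0,0,0,0.01,0],[0,0,0,0.01,0],[0,0,0,0.01,0],[0,0,0,0.01,0],[0,0,0,0.01,0],[0,0,0,0.01,0],[0,0,0,0.01,0]]]'
python3 -c "
from h import *
shift(499.4,95.4,21,1.598)"
```

```text
t: 6.7
eef_pos: [498.5, 95.6, 68.8]
tcp_rot: [-3.14, 0.0, 1.599]
ft_force: [0.9, 0.1, -0.5]
opening: 0.559
t: 7.5
eef_pos: [499.4, 95.7, 61.6]
tcp_rot: [3.141, 0.0, 1.599]
ft_force: [-0.0, 0.3, -0.3]
opening: 0.564
shift [-0.0003 -0.      0.0406] turn 0.0008
```

```bash
python3 -m pendant '[[[0,0,0,0.02,0],[0,0,0,0.034,0],[0,0,0,0.04,0],[0,0,0,0.0405,0],[0,0,0,0.0405,0],[0.7,0,0,0.0405,0],[0.9,0,0,0.0405,0],[0.9,0,0,0.0405,0]]]'
python3 -m pendant '[[[1,0,0,0,0],[1,0,0,-0.03,0],[1,0,0,-0.075,0],[1,0,0,-0.12,0],[1,0,0,-0.165,0],[1,0,0,-0.21,0],[1,0,0,-0.24,0],[1,0,0,-0.24,0]]]'
python3 -c "
from h import *
s=env.state()
shift(494,-163.9,25,1.328)"
```

```text
t: 8.3
eef_pos: [499.5, 95.7, 21.1]
tcp_rot: [3.141, 0.0, 1.599]
ft_force: [-0.3, 0.4, -0.3]
opening: 0.757
t: 9.1
eef_pos: [500.5, 95.9, 264.9]
tcp_rot: [3.134, -0.0, 1.599]
ft_force: [0.0, -0.0, -0.4]
opening: 0.997
shift [-0.2595 -0.0155  0.2398] turn 0.2709
```

```bash
python3 -m pendant '[[[1,-0.049,-0.003,0,0.1],[1,-0.098,-0.006,0.01,0.2],[1,-0.145,-0.009,0.025,0.271],[1,-0.19,-0.011,0.045,0.271],[1,-0.225,-0.0135,0.08,0.271],[1,-0.258,-0.0155,0.115,0.271],[1,-0.2595,-0.0155,0.12,0.271],[1,-0.2595,-0.0155,0.12,0.271]]]'
python3 - <<'E'
from h import *
s=env.state();c=env.read_camera("wrist");pickle.dump((s,c),open("w4.pkl","wb"));print(s["eef_pos"])
ply(s,c);tops(s,c,(400,580,-360,-40),dict(tin=66,loupe=51,loupelow=30))
shift(494,-163.9,21,1.328)
E
```

```text
t: 9.9
eef_pos: [490.2, -164.3, 139.3]
tcp_rot: [-3.138, -0.001, 1.326]
ft_force: [0.4, 0.0, 0.4]
opening: 1.0
[ 490.22154732 -164.28153432  139.33817922]
red [ 508.  -127.6] [257.6  71.2] 73.0 zmed 16.8
yel [ 493.2 -164.7] [69.3 69.7] 76.0 zmed 17.0
grn [ 458.4 -302.8] [37.6 68.7] 76.1 zmed 17.0
blu [512.1 -89. ] [67.9 69.3] 76.0 zmed 16.9
tin circ [ 476.4 -222.5] 43.8 rect [ 477.7 -216.9] [11.6 43.8] 76.1 z 65.2 456
tin circ [ 469.3 -250.9] 50.5 rect [ 467.4 -258.5] [15.9 50.5] 76.1 z 65.4 645
loupe circ [ 494.6 -163.6] 35.6 rect [ 494.1 -163.6] [35.2 33.9] 77.2 z 50.2 1244
loupe circ [ 475.3 -224.9] 45.3 rect [ 476.7 -218.8] [12.6 45.3] 77.4 z 49.3 106
loupelow circ [527.1 -51.3] 56.3 rect [527.1 -51.3] [ 1.6 56.3] 76.0 z 30.3 93
loupelow circ [ 473.7 -231.5] 50.8 rect [ 475.6 -222.7] [20.1 50.8] 77.3 z 29.9 167
shift [0.0006 0.0033 0.1195] turn -0.0007
```

```bash
python3 -m pendant '[[[1,0.0005,0.003,0.04,0],[1,0.0005,0.003,0.085,0],[1,0.0005,0.003,0.11,0],[1,0.0005,0.003,0.12,0],[0,0.0005,0.003,0.12,0],[0,0.0005,0.003,0.12,0],[0,0.0005,0.003,0.12,0],[0,0.0005,0.003,0.12,0]]]'
python3 -m pendant '[[[0,0,0,0,0],[0,0,0,0,0],[0,0,0,0,0],[0,0,0,0,0],[0,0,0,-0.01,0],[0,0,0,-0.05,0],[0,0,0,-0.09,0],[0,0,0,-0.09,0]]]'
python3 -c "
from h import *
shift(497.2,173.3,200,1.598)"
```

```text
t: 10.75
eef_pos: [494.7, -164.5, 22.1]
tcp_rot: [3.139, 0.001, 1.328]
ft_force: [-0.4, 0.4, -0.4]
opening: 0.72
t: 11.55
eef_pos: [495.9, -165.1, 115.6]
tcp_rot: [3.134, 0.002, 1.328]
ft_force: [0.2, 0.1, -1.2]
opening: 0.415
shift [ 0.3287 -0.0795 -0.0855] turn -0.2701
```

```bash
python3 -m pendant '[[[0,0.03,-0.007,-0.03,-0.1],[0,0.075,-0.018,-0.04,-0.2],[0,0.123,-0.03,-0.04,-0.27],[0,0.17,-0.041,-0.04,-0.27],[0,0.218,-0.052,-0.04,-0.27],[0,0.266,-0.064,-0.04,-0.27],[0,0.31,-0.075,-0.03,-0.27],[0,0.3277,-0.0787,0,-0.27]]]'
python3 -m pendant '[[[0,0,0,0.03,0],[0,0,0,0.05,0],[0,0,0,0.05,0],[0,0,0,0.05,0],[0,0,0,0.05,0],[0,0,0,0.05,0],[0,0,0,0.05,0],[0,0,0,0.05,0]]]'
python3 - <<'E'
from h import *
shift(497.2,172.5,19.2,1.598)
s=env.state();c=env.read_camera("wrist");cv2.imwrite("pics/w5.png",c["image"]);pickle.dump((s,c),open("w5.pkl","wb"))
E
```

```text
t: 12.35
eef_pos: [497.2, 176.3, 112.2]
tcp_rot: [3.137, -0.001, 1.601]
ft_force: [1.1, -1.1, -0.5]
opening: 0.412
t: 13.15
eef_pos: [496.7, 172.6, 61.3]
tcp_rot: [3.141, -0.0, 1.598]
ft_force: [-0.2, -0.1, -0.7]
opening: 0.416
shift [-0.0001  0.0004  0.0421] turn -0.0004
```

View pics/w5.png

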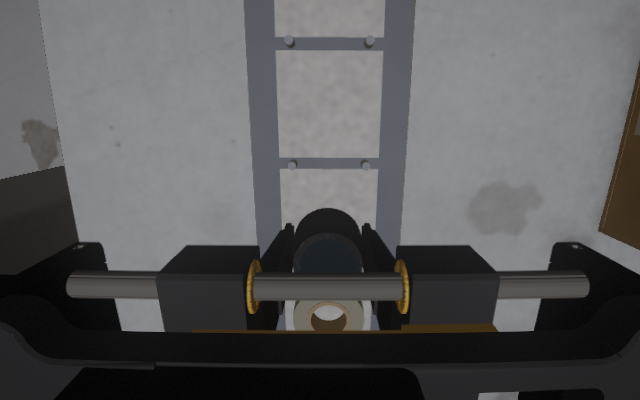

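The loupe at (328,235) is held upright over its bay, and the tape at (328,315) lies in the end bay. I'll lower and release, then go for the tin.

```bash
python3 -m pendant '[[[0,0,0,0.02,0],[0,0,0,0.036,0],[0,0,0,0.0415,0],[0,0,0,0.042,0],[0,0,0,0.042,0],[0.6,0,0,0.042,0],[0.8,0,0,0.042,0],[0.8,0,0,0.042,0]]]'
python3 -m pendant '[[[1,0,0,0,0],[1,0,0,-0.03,0],[1,0,0,-0.075,0],[1,0,0,-0.12,0],[1,0,0,-0.165,0],[1,0,0,-0.18,0],[1,0,0,-0.18,0],[1,0,0,-0.18,0]]]'
python3 -c "
from h import *
shift(472,-240,140,1.328)"
```

```text
t: 14.0
eef_pos: [496.7, 172.7, 19.2]
tcp_rot: [3.141, -0.0, 1.598]
ft_force: [1.1, 0.3, -0.1]
opening: 0.613
t: 14.8
eef_pos: [496.1, 172.6, 198.2]
tcp_rot: [-3.141, 0.0, 1.598]
ft_force: [0.0, -0.9, -0.3]
opening: 0.997
shift [-0.4118 -0.0353  0.0583] turn 0.2699
```

```bash
python3 -m pendant '[[[1,-0.049,-0.004,0,0.1],[1,-0.098,-0.008,0,0.2],[1,-0.147,-0.012,0,0.27],[1,-0.196,-0.017,0,0.27],[1,-0.245,-0.021,0,0.27],[1,-0.294,-0.025,0,0.27],[1,-0.343,-0.029,0.01,0.27],[1,-0.39,-0.033,0.02,0.27]]]'
python3 -m pendant '[[[1,-0.0214,0.0,0.03,0],[1,-0.0214,0.0,0.03,0],[1,-0.0214,0.0,0.03,0],[1,-0.0214,0.0,0.03,0],[1,-0.0214,0.0,0.03,0],[1,-0.0214,0.0,0.03,0],[1,-0.0214,0.0,0.03,0],[1,-0.0214,0.0,0.03,0]]]'
python3 - <<'E'
from h import *
s=env.state();c=env.read_camera("wrist");pickle.dump((s,c),open("w6.pkl","wb"));print(s["eef_pos"])
tops(s,c,(400,580,-280,-200),dict(tin=66,low=45))
shift(472,-240,28,1.328)
E
```

```text
t: 15.6
eef_pos: [473.1, -220.0, 176.9]
tcp_rot: [-3.139, -0.001, 1.327]
ft_force: [0.5, 0.3, 0.4]
opening: 0.998
t: 16.4
eef_pos: [469.1, -238.6, 149.2]
tcp_rot: [3.141, 0.0, 1.328]
ft_force: [0.8, -0.2, -0.5]
opening: 1.001
[ 469.12126964 -238.59192645  149.18599699]
tin circ [ 471.8 -240.1] 56.8 rect [ 471.8 -240.4] [56.1 55.7] 76.1 z 65.5 3319
shift [-0.0005  0.0031  0.1211] turn 0.0001
```

```bash
python3 -m pendant '[[[1,-0.0007,0.003,0.04,0],[1,-0.0007,0.003,0.085,0],[1,-0.0007,0.003,0.11,0],[1,-0.0007,0.003,0.121,0],[0,-0.0007,0.003,0.121,0],[0,-0.0007,0.003,0.121,0],[0,-0.0007,0.003,0.121,0],[0,-0.0007,0.003,0.121,0]]]'
python3 -m pendant '[[[0,0,0,0,0],[0,0,0,0,0],[0,0,0,0,0],[0,0,0,-0.01,0],[0,0,0,-0.05,0],[0,0,0,-0.1,0],[0,0,0,-0.12,0],[0,0,0,-0.12,0]]]'
python3 -c "
from h import *
shift(495,251.3,148,1.598)"
```

```text
t: 17.25
eef_pos: [472.2, -240.6, 29.0]
tcp_rot: [3.14, 0.001, 1.328]
ft_force: [-0.2, 0.1, -0.7]
opening: 0.719
t: 18.05
eef_pos: [472.6, -240.8, 151.3]
tcp_rot: [3.136, 0.002, 1.328]
ft_force: [-0.6, -0.3, -1.7]
opening: 0.6
shift [ 0.4831 -0.0967  0.0018] turn -0.2701
```

```bash
python3 -m pendant '[[[0,0.04,-0.008,0,-0.1],[0,0.088,-0.0176,0,-0.2],[0,0.137,-0.0274,0,-0.27],[0,0.186,-0.0372,0,-0.27],[0,0.235,-0.047,0,-0.27],[0,0.284,-0.0568,0,-0.27],[0,0.333,-0.0666,0,-0.27],[0,0.382,-0.0764,0,-0.27]]]'
python3 -c "
from h import *
shift(495,251.2,60,1.598)"
```

```text
t: 18.85
eef_pos: [488.6, 150.9, 146.9]
tcp_rot: [-3.14, 0.0, 1.598]
ft_force: [0.6, -0.6, -1.3]
opening: 0.601
shift [0.1001 0.0093 0.0868] turn -0.0002
```

```bash
python3 -m pendant '[[[0,0.045,0.004,0,0],[0,0.085,0.006,0.01,0],[0,0.102,0.008,0.04,0],[0,0.102,0.008,0.075,0],[0,0.102,0.008,0.088,0],[0,0.102,0.008,0.088,0],[0,0.102,0.008,0.088,0],[0,0.102,0.008,0.088,0]]]'
python3 -c "
from h import *
shift(495,251.2,25.7,1.598)"
```

```text
t: 19.65
eef_pos: [495.4, 250.9, 61.1]
tcp_rot: [3.14, -0.001, 1.597]
ft_force: [0.7, -0.1, -1.8]
opening: 0.602
shift [ 0.0003 -0.0005  0.0354] turn -0.001
```

```bash
python3 -m pendant '[[[0,0,0,0.018,0],[0,0,0,0.03,0],[0,0,0,0.035,0],[0,0,0,0.035,0],[0,0,0,0.035,0],[0.8,0,0,0.035,0],[0.9,0,0,0.035,0],[0.9,0,0,0.035,0]]]'
python3 -m pendant '[[[1,0,0,0,0],[1,0,0,-0.03,0],[1,0,0,-0.075,0],[1,0,0,-0.12,0],[1,0,0,-0.165,0],[1,0,0,-0.18,0],[1,0,0,-0.18,0],[1,0,0,-0.18,0]]]'
python3 -c "
from h import *
shift(456,-316,130,1.328)"
```

```text
t: 20.45
eef_pos: [494.8, 251.1, 25.0]
tcp_rot: [3.141, -0.0, 1.598]
ft_force: [0.2, 0.7, -0.4]
opening: 0.799
t: 21.25
eef_pos: [494.3, 250.9, 204.1]
tcp_rot: [-3.141, 0.0, 1.598]
ft_force: [0.2, 0.4, 0.5]
opening: 1.002
shift [-0.5657 -0.0535  0.0743] turn 0.2698
```

```bash
python3 -m pendant '[[[1,-0.049,-0.0046,0,0.1],[1,-0.098,-0.0092,0,0.2],[1,-0.147,-0.0138,0,0.27],[1,-0.196,-0.0184,0,0.27],[1,-0.245,-0.023,0,0.27],[1,-0.294,-0.0276,0,0.27],[1,-0.343,-0.0322,0,0.27],[1,-0.392,-0.0368,0,0.27]]]'
python3 -c "
from h import *
shift(456,-316,130,1.328)"
```

```text
t: 22.05
eef_pos: [467.4, -143.5, 203.1]
tcp_rot: [-3.139, -0.001, 1.328]
ft_force: [1.0, -0.3, 0.3]
opening: 1.001
shift [-0.1702  0.0307  0.073 ] turn -0.0003
```

```bash
python3 -m pendant '[[[1,-0.046,0.008,0.01,0],[1,-0.092,0.016,0.02,0],[1,-0.138,0.024,0.03,0],[1,-0.172,0.03,0.05,0],[1,-0.172,0.03,0.073,0],[1,-0.172,0.03,0.073,0],[1,-0.172,0.03,0.073,0],[1,-0.172,0.03,0.073,0]]]'
python3 - <<'E'
from h import *
s=env.state();c=env.read_camera("wrist");pickle.dump((s,c),open("w7.pkl","wb"));print(s["eef_pos"]);cv2.imwrite("pics/w7.png",c["image"])
ply(s,c);tops(s,c,(400,580,-380,-260),dict(block=42))
shift(456,-315.5,21,1.328)
E
```

```text
t: 22.85
eef_pos: [456.6, -315.4, 132.3]
tcp_rot: [3.141, 0.0, 1.329]
ft_force: [0.3, -0.4, 0.4]
opening: 1.001
[ 456.55026976 -315.40592934  132.3441064 ]
red [ 474.  -240.2] [68.1 69.4] 76.1 zmed 16.9
yel [ 489.9 -177. ] [44.5 69.8] 76.2 zmed 16.8
grn [ 455.3 -315.1] [67.9 68.9] 76.1 zmed 16.9
block circ [ 452.8 -325.2] 98.9 rect [ 454.2 -319.6] [84.4 68.6] 76.1 z 41.8 2960
shift [-0.0002 -0.0008  0.1117] turn 0.0009
```

View pics/w7.png

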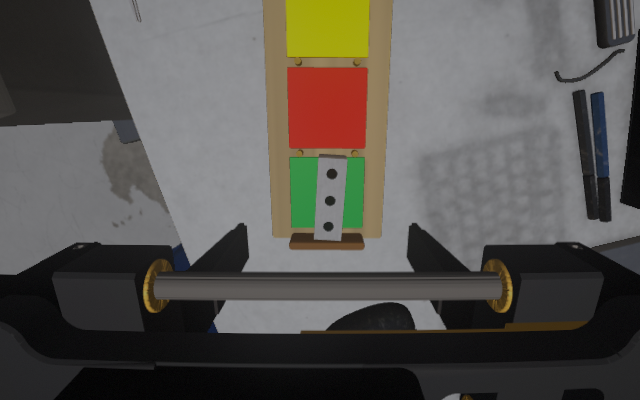

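The block shows at (330,198), turned a few degrees from the row; its top mask merged with the cheek at (327,241). I'll separate it by colour.

Run:
```python
from h import *
s,c=pickle.load(open("w7.pkl","rb"));P=cloud(c,s);hsv=cv2.cvtColor(c["image"],cv2.COLOR_BGR2HSV)
m=(abs(P[...,2]-42)<4)&(hsv[...,1]<60)&(P[...,1]<-260)&(P[...,1]>-370)&(abs(P[...,0]-456)<45)&(c["range_z"]>0)
m=cv2.morphologyEx(m.astype(np.uint8),cv2.MORPH_OPEN,np.ones((3,3)))
for b,ce,st in blobs(m,300):
    w=plane(c,np.argwhere(b)[:,::-1],42,s)[:,:2].astype(np.float32);r=cv2.minAreaRect(w);print([np.round(x,2) for x in r],st);p=r
    shift(r[0][0],r[0][1],21,np.deg2rad(r[2]))
```

```text
[array([ 457.97, -316.07]), array([75.19, 24.77]), np.float64(72.53)] [ 314  157   33   84 2323]
shift [-0.0002  0.0013  0.1117] turn 0.0631
```

```bash
python3 -m pendant '[[[1,-0.0003,0.0013,0.04,0.03],[1,-0.0003,0.0013,0.08,0.063],[1,-0.0003,0.0013,0.1,0.063],[1,-0.0003,0.0013,0.111,0.063],[1,-0.0003,0.0013,0.111,0.063],[0,-0.0003,0.0013,0.111,0.063],[0,-0.0003,0.0013,0.111,0.063],[0,-0.0003,0.0013,0.111,0.063]]]'
python3 -m pendant '[[[0,0,0,0,0],[0,0,0,0,0],[0,0,0,0,0],[0,0,0,0,0],[0,0,0,0,0],[0,0,0,0,0],[0,0,0,0,0],[0,0,0,0,0]]]'
python3 -m pendant '[[[0,0,0,-0.005,0],[0,0,0,-0.03,0],[0,0,0,-0.07,0],[0,0,0,-0.11,0],[0,0,0,-0.13,0],[0,0,0,-0.13,0],[0,0,0,-0.13,0],[0,0,0,-0.13,0]]]'
python3 -c "
from h import *
shift(493.2,329,150,1.598)"
```

```text
t: 23.7
eef_pos: [457.8, -316.8, 21.9]
tcp_rot: [3.14, 0.001, 1.265]
ft_force: [-0.9, 0.4, -0.2]
opening: 0.804
t: 24.5
eef_pos: [457.5, -316.6, 20.8]
tcp_rot: [3.141, 0.0, 1.265]
ft_force: [1.1, 0.2, -0.8]
opening: 0.259
t: 25.3
eef_pos: [456.8, -316.0, 149.2]
tcp_rot: [-3.139, -0.001, 1.265]
ft_force: [0.3, 0.1, -5.0]
opening: 0.264
shift [ 6.260e-01 -1.596e-01  3.000e-04] turn -0.3333
```

```bash
python3 -m pendant '[[[0,0.04,-0.0102,0,-0.08],[0,0.086,-0.0219,0,-0.16],[0,0.133,-0.0339,0,-0.24],[0,0.18,-0.0459,0,-0.333],[0,0.227,-0.0579,0,-0.333],[0,0.274,-0.0699,0,-0.333],[0,0.321,-0.0818,0,-0.333],[0,0.368,-0.0938,0,-0.333]]]'
python3 -c "
from h import *
shift(493.2,328.4,60,1.598)"
```

```text
t: 26.1
eef_pos: [478.1, 64.5, 149.6]
tcp_rot: [-3.139, 0.0, 1.598]
ft_force: [1.5, -0.5, -4.7]
opening: 0.26
shift [0.2634 0.0224 0.0895] turn -0.0004
```

```bash
python3 -m pendant '[[[0,0.048,0.004,0,0],[0,0.096,0.008,0,0],[0,0.144,0.012,0,0],[0,0.192,0.016,0,0],[0,0.235,0.02,0.005,0],[0,0.262,0.022,0.02,0],[0,0.262,0.022,0.03,0],[0,0.262,0.022,0.03,0]]]'
python3 -m pendant '[[[0,0,0,0.03,0],[0,0,0,0.055,0],[0,0,0,0.06,0],[0,0,0,0.06,0],[0,0,0,0.06,0],[0,0,0,0.06,0],[0,0,0,0.06,0],[0,0,0,0.06,0]]]'
python3 - <<'E'
from h import *
shift(493.2,328.4,18.4,1.598)
s=env.state();c=env.read_camera("wrist");cv2.imwrite("pics/w8.png",c["image"]);pickle.dump((s,c),open("w8.pkl","wb"))
E
```

```text
t: 26.9
eef_pos: [492.3, 324.8, 117.8]
tcp_rot: [-3.137, 0.003, 1.599]
ft_force: [-0.2, 0.3, -4.0]
opening: 0.263
t: 27.7
eef_pos: [493.9, 325.2, 61.5]
tcp_rot: [3.141, -0.0, 1.598]
ft_force: [-0.3, -0.1, -5.0]
opening: 0.263
shift [ 0.0032 -0.0007  0.0431] turn -0.0001
```

View pics/w8.png

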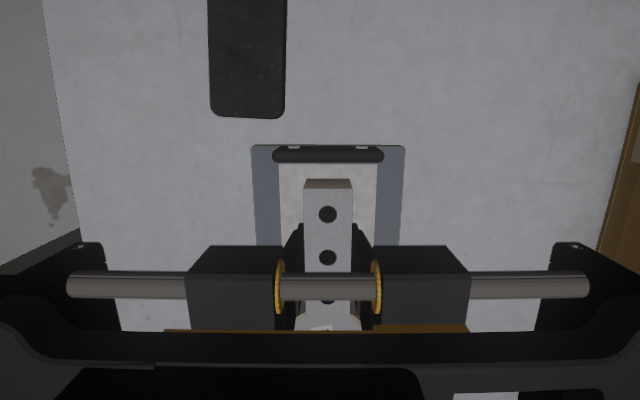

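The block at (328,240) is held level and in line with the row above its bay. I'll correct 3 mm, lower and release, then rise for a check view.

```bash
python3 -m pendant '[[[0,0.0032,-0.0007,0.015,0],[0,0.0032,-0.0007,0.03,0],[0,0.0032,-0.0007,0.04,0],[0,0.0032,-0.0007,0.043,0],[0,0.0032,-0.0007,0.043,0],[0,0.0032,-0.0007,0.043,0],[0.5,0.0032,-0.0007,0.043,0],[0.7,0.0032,-0.0007,0.043,0]]]'
python3 -m pendant '[[[0.8,0,0,0,0],[0.9,0,0,0,0],[1,0,0,-0.03,0],[1,0,0,-0.075,0],[1,0,0,-0.12,0],[1,0.01,0,-0.165,0],[1,0.02,0,-0.21,0],[1,0.03,0,-0.25,0]]]'
python3 -m pendant '[[[1,0.02,0,-0.04,0],[1,0.05,0,-0.08,0],[1,0.05,0,-0.08,0],[1,0.05,0,-0.08,0],[1,0.05,0,-0.08,0],[1,0.05,0,-0.08,0],[1,0.05,0,-0.08,0],[1,0.05,0,-0.08,0]]]'
python3 - <<'E'
from h import *
s=env.state();c=env.read_camera("wrist");cv2.imwrite("pics/w9.png",c["image"]);pickle.dump((s,c),open("w9.pkl","wb"))
tops(s,c,(430,560,40,370),dict(tin=63,loupe=48,tape=32,block=39))
E
```

```text
t: 28.55
eef_pos: [493.4, 328.5, 17.8]
tcp_rot: [3.141, -0.0, 1.598]
ft_force: [0.2, 0.4, 0.2]
opening: 0.376
t: 29.35
eef_pos: [492.1, 358.6, 270.5]
tcp_rot: [3.14, -0.001, 1.598]
ft_force: [-0.2, 0.3, 0.4]
opening: 0.993
t: 30.15
eef_pos: [490.9, 407.9, 347.4]
tcp_rot: [-3.141, 0.0, 1.597]
ft_force: [0.2, 0.6, -0.1]
opening: 1.001
tin circ [494.7 252.3] 57.5 rect [494.6 256.1] [56.6 49.6] 1.5 z 62.6 831
loupe circ [497.  166.6] 29.6 rect [497.1 162.5] [29.6  8.1] 1.5 z 46.9 67
tape circ [499.7  99.6] 54.7 rect [499.5 107.7] [52.1 32.9] 1.5 z 32.0 298
block circ [491.8 329.1] 78.2 rect [492.5 329.1] [24.1 75. ] 1.2 z 39.0 684
```

View pics/w9.png

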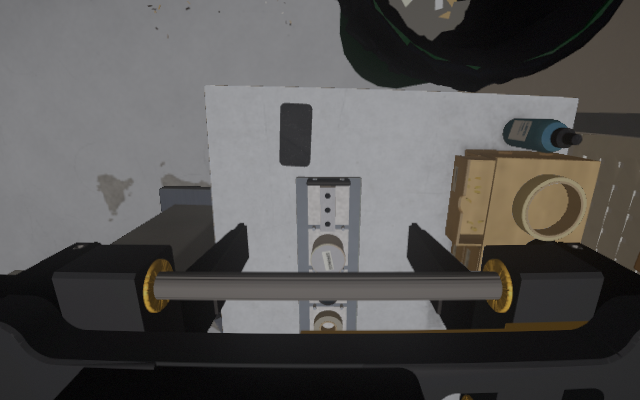

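The block (328,210) and tin (327,250) sit in their bays; the loupe and tape (328,322) are partly hidden. I'll shift the view.

```bash
python3 -m pendant '[[[1,-0.05,0,0,0],[1,-0.1,0,0,0],[1,-0.15,0,0,0],[1,-0.2,0,0,0],[1,-0.22,0,0,0],[1,-0.22,0,0,0],[1,-0.22,0,0,0],[1,-0.22,0,0,0]]]'
python3 - <<'E'
from h import *
s=env.state();c=env.read_camera("wrist");cv2.imwrite("pics/w10.png",c["image"]);print(s["eef_pos"])
tops(s,c,(430,560,40,370),dict(tin=63,loupe=48,tape=32,block=39))
E
```

```text
t: 31.0
eef_pos: [496.7, 189.2, 347.7]
tcp_rot: [-3.141, -0.0, 1.599]
ft_force: [0.5, 0.4, 1.0]
opening: 1.0
[496.7247982  189.23054278 347.71183053]
tin circ [494.6 250.7] 57.1 rect [494.7 250.5] [56.  55.9] 1.6 z 62.4 1276
loupe circ [497.1 173.5] 35.8 rect [496.9 173.7] [34.1 34.1] 46.5 z 47.1 403
tape circ [499.1  95.9] 55.0 rect [499.1  95.6] [51.6 54.3] 1.6 z 32.1 630
tape circ [499.5  52.4] 67.8 rect [499.4  53.9] [67.8  3.7] 1.6 z 32.8 82
block circ [491.4 369.6] 66.7 rect [491.4 369.5] [66.6  2.6] 1.5 z 39.8 103
block circ [492.4 328.1] 76.4 rect [492.4 328.1] [24.3 72.5] 1.2 z 38.8 922
block circ [496.7 173.7] 39.6 rect [495.3 177.4] [38.8 31.3] 19.5 z 38.5 83
block circ [500.3  50.9] 68.9 rect [500.3  52.5] [68.8  9.1] 1.6 z 41.3 202
```

View pics/w10.png

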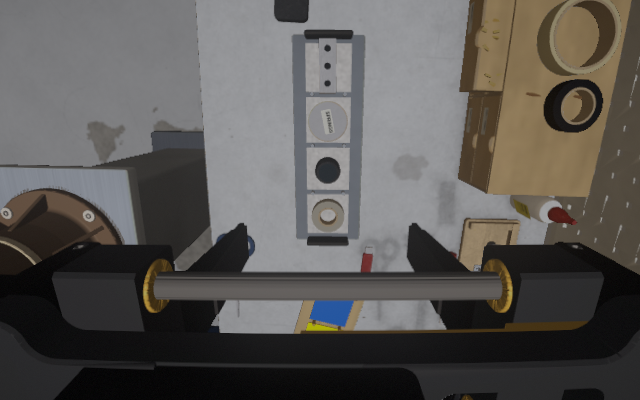

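All four stand centred within about 1 mm: block (328,65), tin (327,120), loupe (328,170), tape (328,215). The robot is clear of everything, so I'll hand in.

```bash
python3 -c "
from cell import env
print(env.job_done())"
```

```text
the job is handed in; nothing more can be done
None
```

All four things are now in the grey rack in reverse order, and I handed the job in at about 31 s of the 96 s allowed. From left to right in the grey rack they stand block, tin, loupe, tape. In the plywood rack they stood tape, loupe, tin, block.

The last wrist-camera check, just before handing in, gave these results:
- **Position:** every thing was within about 1 mm of its bay centre.
- **Upright:** the measured top heights were within about 1 mm of what each should be when standing upright.
- **Steel block:** it lies along the row to within about 0.4°. It had been turned about 3.6° in the plywood rack; I gripped it at that angle and set it straight.
- **Robot:** the gripper was open and well clear above the rack, and the pads were left in the plywood rack. Wrist force read at most about 5 N at the end of each move.

No check failed. `job_done()` reports no verdict, so the outcome after handing in is not confirmed.

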